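# Release the cam and push the clamping slide home

## Robot

A 7-joint arm with a two-finger parallel gripper is mounted at the origin on a cart in front of the work surface, level with it; the furniture and walls round the work are solid. World frame = base frame: x ahead of the robot, y to its left, z up, the work surface at z = 0. Lengths are in m, angles in degrees, forces in N, time in s.
With the tool pointing down it reaches from about 0.425 to 0.95 m from the base axis. Payload 16.7 kg.
Tool frame: the origin (TCP) lies midway between the tips of the shut fingers; the grasp point (between the pads) lies 19 mm behind it; z points along the fingers, y is the line along which they close (so a half turn about z gives the same grasp; the last joint's range is limited). The gripper opens to 94 mm and grips with 3 to 60 N. Pads are 16 mm wide; open, the fingers measure 119 mm over their backs; the gripper's body (75 mm by 177 mm) begins 78 mm behind the grasp point.
Start: joints at [56.408, 24.414, 4.234, 92.017, -1.954, 63.644, -3.845], TCP at [0.286, -0.612, 0.205] pointing down, gripper open.
Joint ranges: [-163.25, 163.25], [-28.42, 122.38], [-70.27, 78.77], [12.13, 141.07], [-58.53, 238.53], [9.26, 117.41], [-156.51, 156.51]. Speed limits (degrees/s): [108.29, 108.29, 136.94, 136.94, 172.46, 172.46, 172.46].

## Interface

Orientations are given as [roll, pitch, yaw] about the fixed x, y, z axes, in that order (R = Rz(yaw) Ry(pitch) Rx(roll)).
In Python, from workcell import ctrl gives the robot as it stands. The module is installed in compiled form; this text tells all that it offers.
- The arm moves only by the tool carry_out, never from a script. Its argument "motion" is a list of rows, each an object of numbers: "wx", "wy", "wz": the turn, a rotation vector about the tool's x, y, z in units of 90 degrees (1.0 is 90 degrees); "tx", "ty", "tz": the shift along the tool's x, y, z in units of 200 mm (1.0 is 200 mm); "gripper": the opening in per cent of the stroke, from 0 (shut) to 100 (fully open). A call has 1 to 5 rows; each row is the pose to reach, as a shift and turn from the pose commanded when the call began, along the tool's axes at that moment; what a row does not reach only later rows make up. A row lasts 1/8 s, in which the tool goes at most 62.5 mm and 10.7 degrees, less where a joint would pass 70% of its speed; a pose out of reach is approached as far as the arm can. A call with a number of a shift or a turn outside -1 to 1 is refused whole. A call with a gripper value outside its range is refused whole. The fingers move at their own pace and stop on an object; the grip force is fixed at half the most. Time passes only in rows, so rows that repeat a pose let the fingers close. It gives the time, the measured TCP pose, the force, the opening and the grip force at its end, in the units of the state.
- ctrl.observe(): the state, without advancing time (a new reading comes with each control period).
- ctrl.read_camera(name): name is "scene" or "top" or "wrist"; returns (picture, depth): 400x640x3 uint8, blue, green, red; 400x640 float32, m along the optical axis (not along the pixel's ray), 0 where there is no reading.
- ctrl.calibration(name): a dict with "camera_matrix" (3x3 intrinsics, pixels), "origin" and "orientation" of the camera in the world. Camera axes: x right, y up, looking along -z (the intrinsics and any distortion apply to the point x, -y, -z); pixel columns grow to the right and rows downward; lengths in m; the calibration is good to about 2 mm. A picture is of the moment at which its call begins: read the wrist's pose just before it. calibration takes no time and is no camera call; for the wrist camera it gives the pose at the moment of the call.
- ctrl.finish_job(): hands the job in; it is judged then, once.
The state is a dict: "clock": time; "q": joint angles; "qd": joint speeds; "tau": joint torques, N m; "tcp_pos": TCP position; "tool_rot": TCP orientation; "wrist_force": force on the tool from outside, world axes, zero at the start; "wrist_torque": the same for the moment, N m; "width": finger opening in m; "grip_force": force on a finger pad.
Only numpy, scipy, OpenCV 4.12 (cv2) and the standard library are available. Lean on these libraries where they do the work, as an engineer would, in place of code of your own. Each camera call takes 0.05 s, during which the arm holds its last target. There are 200 camera calls.

## Task

With the fingers kept shut and using only their tips or outsides, push the upright post of the cam lever round until the eccentric cam is at its low point, its lever pointing straight at the fence; leave the slide back until then. Then push the slide forward by its upright plate, fully home, so that it presses the pale wooden block flat against the fence. Touch the block only with the slide, never with the fingers, lift nothing, and leave the other things on the bench and on the jig's ledge where they are.

Things in the scene. Friction and masses are not known exactly. Their poses are not given: they have to be found in the camera images.
- jig: Clamping jig fixed to the bench: plywood board 12 mm thick, 105 mm behind to 147 mm ahead of the origin, 75 mm to either side, two aluminium side rails 28 mm high. Origin: on the bench top under the cam's vertical spindle; x = the way the slide is pushed, to the fence (roughly away from the robot), y left, z up.
- ledge (a point): Middle of the top of the board's ledge on the right (-y) side of the jig, 12 mm above the bench, 150 mm long (x), reaching from 75 to 113 mm right of the spindle; a nut and a brass plug stand on it.
- fence (a point): Middle of the rear face (the slide's side) of the fence, an aluminium bar 130 mm wide across the far end of the jig; the face is 132 mm ahead of the spindle, the bar's top 38 mm above the bench. The point is 25 mm above the bench.
- cam (a joint): Angle of cam and lever, rad, positive counter-clockwise from above. 0 = low point: lever points along the jig's +x at the fence. Starts at 1.4 to 2.05 (lever to the left), where the cam's rim blocks the slide short of home. Turns from -0.7 to 2.5, no stop or click at 0; stiff (about 4 N at the post), stays where left. Cam: disc of 22 mm radius, 12 mm off the spindle on the lever's side.
- lever_post (a point): On the axis, 64 mm above the bench, of the upright round post at the end of the dark steel cam lever: 16 mm in diameter, 70 mm from the spindle, free from 44 to 84 mm above the bench. The flat lever bar beneath reaches up to 38 mm, a 20 mm wide collar at the post's foot to 44 mm. The lever sweeps over the slide and the block.
- slide (a joint): Travel of the steel follower slide along the jig's +x, m. 0 = fully back; starts at 0 to 3 mm. Home at about 22 mm, when its front edge (60 mm ahead of the spindle at 0) holds the block against the fence. Moves with about 4 N and stays where left; the cam's rim stops it if the cam is not low.
- push_pad (a point): Centre line of the rear face (robot's side), 62 mm above the bench, of the plate that stands upright on the slide's rear end, for pushing: 56 mm wide, 10 mm thick, top 77 mm above the bench. The slide beneath it is 25 mm high and reaches 10 mm farther back. The point is 80 mm behind the spindle when the slide is at 0.
- blank: The workpiece: pale wooden block 50 x 108 x 21 mm (x, y, z), loose, lying flat on the jig's board between slide and fence, its length across the slide, slightly askew; origin at the centre of its underside, 12 mm above the bench. When clamped its centre is 107 mm ahead of the spindle.
- plug: Bystander: brass turned plug, 27 mm in diameter, 56 mm high, upright on the jig's right-hand ledge (origin: centre of underside).
- nut: Bystander: steel hexagon nut, 19 x 22 x 16 mm, on the jig's right-hand ledge (origin: centre of underside).
- rubber_block: Bystander: wooden sanding block, 50 x 87 x 28 mm, on the bench to the left (origin: centre of underside).
- pen: Bystander: white marker with black cap, 21 x 135 x 18 mm, lying on the bench to the left (origin: centre of underside).
- nippers: Bystander: pliers with red handles, 40 x 156 x 11 mm, lying on the bench to the right (origin: centre of underside).
- varnish: Bystander: jar with brown lid, 50 mm in diameter, 58 mm high, on the bench to the right (origin: centre of underside).
Mind the look-alikes: they are no part of the job. There is more than one size of the blank; the one meant has the size given above.

How it is judged:
By the outcome, as a careful person would: the job done as asked, in the order asked, and still so for the second after the job is handed in, with the robot touching nothing.
It also fails if it takes over 45 s, if anything falls off the work surface, if the arm or the gripper's body presses on something with over 40 N, if the wrist force passes 120 N, or if a joint passes its speed limit or range.

## Working session

There is one attempt and no reset: what is moved stays moved. The work goes in short steps, Python scripts to look and compute and a tool call to move; the robot and the scene stay as the last step left them, time stands still between calls to the robot, and variables do not carry over. Pictures are saved under pics/ and viewed, at most 10 in all, crops included, and the job is handed in when it is done.

Besides the shell and the picture viewer there is one more tool, called after "Emit:" by a JSON object that holds its "fn" and its "kwargs", one argument or row to a line. carry_out: Moves the arm, as the interface text tells. Shifts and turns lie within -1 to 1; 1 stands for 200 mm of shift or 90 degrees of turn. Its arguments: {"type":"object","properties":{"motion":{"type":"array","items":{"type":"object","properties":{"wx":{"type":"number","minimum":-1,"maximum":1},"wy":{"type":"number","minimum":-1,"maximum":1},"wz":{"type":"number","minimum":-1,"maximum":1},"tx":{"type":"number","minimum":-1,"maximum":1},"ty":{"type":"number","minimum":-1,"maximum":1},"tz":{"type":"number","minimum":-1,"maximum":1},"gripper":{"type":"number"}}}}},"required":["motion"]}

```bash
mkdir -p pics; cat > h.py <<'E'
import numpy as np, cv2
from scipy.spatial.transform import Rotation as R
from workcell import ctrl
def world(cal,d,u,v,z=None):
    K=np.array(cal["camera_matrix"]);o=np.array(cal["origin"]);
    O=np.array(cal["orientation"]); Rm=O if O.shape==(3,3) else R.from_euler('xyz',O,degrees=True).as_matrix()
    r=Rm@np.array([(u-K[0,2])/K[0,0],-(v-K[1,2])/K[1,1],-1])
    t=(z-o[2])/r[2] if z is not None else d[int(v),int(u)]
    return o+t*r
E
python3 - <<'E'
from h import *
for n in("scene","top"):
    p,d=ctrl.read_camera(n);cv2.imwrite(f"pics/{n}0.png",p);np.save(n+"0.npy",d);c=ctrl.calibration(n);print(n,c)
print(ctrl.observe())
E
```

```text
scene {'camera_matrix': array([[430.48322229,   0.        , 314.45363814],
       [  0.        , 430.48322229, 201.56655212],
       [  0.        ,   0.        ,   1.        ]]), 'origin': array([-0.1081845 ,  0.46564985,  0.87141907]), 'orientation': array([  45.48163441,    1.1054692 , -128.95098734])}
top {'camera_matrix': array([[490.69041708,   0.        , 317.30030495],
       [  0.        , 490.69041708, 195.02472945],
       [  0.        ,   0.        ,   1.        ]]), 'origin': array([ 0.37021071, -0.01826214,  1.3704342 ]), 'orientation': array([  7.88730399,   0.33008236, -88.82113002])}
{'clock': 0.1, 'q': array([56.40764072, 24.44649219,  4.2308154 , 92.04617521, -1.95410956,
       63.64579331, -3.84433296]), 'qd': array([ 0.08070129, -0.02505815,  0.08979698, -0.12506277,  0.02469533,
       -0.02205052, -0.0581189 ]), 'tau': array([ 8.52173689e-03, -9.37472248e+01,  3.67659509e+00, -4.55045092e+01,
       -4.85459017e-02,  1.66500866e-02,  4.25167468e-05]), 'tcp_pos': array([ 0.28537066, -0.61127909,  0.20485885]), 'tool_rot': array([-1.79933792e+02,  4.08360456e-03,  2.50255521e+01]), 'wrist_force': array([ 0.44124195, -0.42706354,  0.11111385]), 'wrist_torque': array([0.00484804, 0.03298045, 0.03068647]), 'grip_force': 0.0, 'width': 0.09415796407819375}
```

View pics/top0.png

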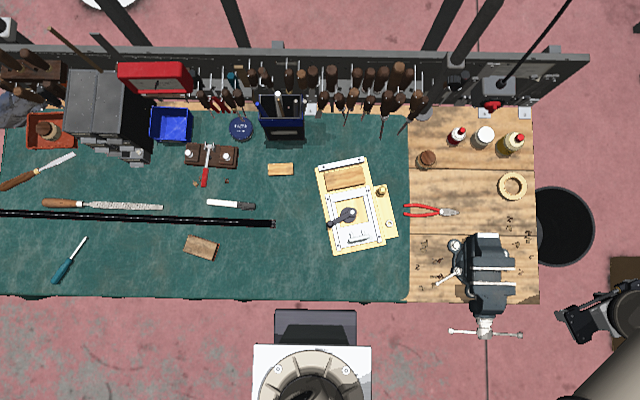

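View pics/scene0.png

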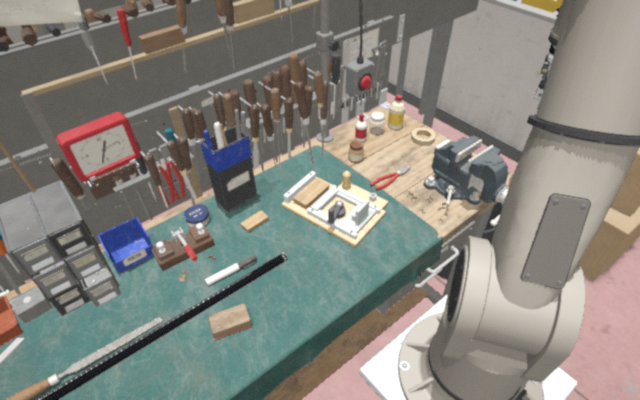

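The top view shows the jig at about u 315–398, v 155–255. The look-alike blocks are a small one at (280,169) and the sanding block at (200,247). The pale block inside the jig at (346,178) is the one between slide and fence. I'll enlarge it to confirm.

```bash
python3 - <<'E'
from h import *
p=cv2.imread("pics/top0.png")[148:264,305:405];cv2.imwrite("pics/c1.png",cv2.resize(p,None,fx=5,fy=5,interpolation=cv2.INTER_CUBIC))
p=cv2.imread("pics/scene0.png")[160:250,270:400];cv2.imwrite("pics/c2.png",cv2.resize(p,None,fx=6,fy=6,interpolation=cv2.INTER_CUBIC))
E
```

```text
(no output)
```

View pics/c1.png

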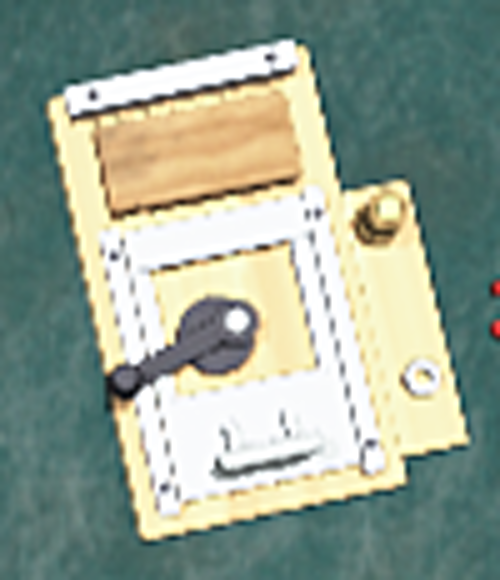

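View pics/c2.png

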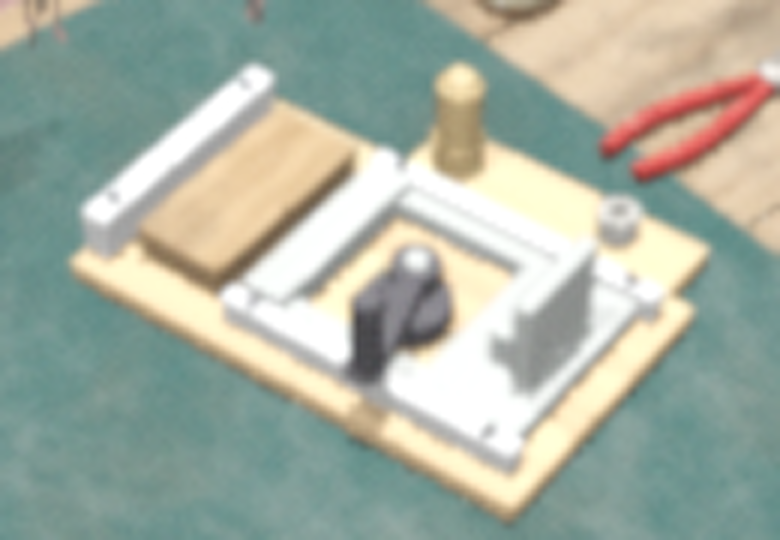

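Top crop: the wooden block (200,150) lies between the fence and the slide's front bar, 108 mm long, so it is the blank meant. The lever post is at (125,382), the spindle at (237,320) and the push plate at about (265,450). The plug (380,215) and nut (420,378) are on the ledge. Next I'll fit the jig's pose.

```bash
python3 - <<'E'
from h import *
c=ctrl.calibration("top");d=np.load("top0.npy")
W=lambda a,b,z:world(c,d,305+(a+.5)/5-.5,148+(b+.5)/5-.5,z)[:2]
pts=[(50,100,.012,.147,.075),(305,42,.012,.147,-.075),(140,541,.012,-.105,.075),(405,485,.012,-.105,-.075),(73,118,.038,.132,.065),(300,72,.038,.132,-.065),(408,180,.012,None,None)]
A=np.array([W(*p[:3]) for p in pts[:6]]);B=np.array([p[3:] for p in pts[:6]])
a=A-A.mean(0);b=B-B.mean(0)
th=np.arctan2((b[:,0]*a[:,1]-b[:,1]*a[:,0]).sum(),(a*b).sum());M=np.array([[np.cos(th),-np.sin(th)],[np.sin(th),np.cos(th)]])
o=A.mean(0)-M@B.mean(0);print("yaw",np.degrees(th),"origin",o);print("res mm",1e3*(A-B@M.T-o).round(4))
L=lambda w:M.T@(w-o)*1e3
for n,x,y,z in[("post",125,382,.084),("spindle",237,320,.05),("plug",386,207,.068),("plate topL",222,425,.077),("plate topR",288,410,.077),("blank",105,120,.033),("blank",288,90,.033),("blank",118,215,.033),("blank",302,180,.033)]:
  print(n,W(x,y,z),L(W(x,y,z)).round(1))
# depth points of post & plate
ys,xs=np.mgrid[148:264,300:410]
K=[world(c,d,u,v) for u,v in zip(xs.ravel(),ys.ravel())];K=np.array(K)
k=K[K[:,2]>.045]
for q in k: print(L(q[:2]).round(0),round(q[2]*1e3),end=' ')
E
```

```text
yaw 12.91125428086649 origin [ 0.50901    -0.10194433]
res mm [[ 0.5 -1.4]
 [ 3.1  1.5]
 [ 0.6  0.2]
 [ 0.7  1. ]
 [-2.1 -1.6]
 [-2.8  0.1]]
post [ 0.47211135 -0.04104534] [-22.4  67.6]
spindle [ 0.50957999 -0.10159862] [0.6 0.2]
plug [ 0.57018633 -0.17968225] [ 42.3 -89.4]
plate topL [ 0.45102822 -0.09260657] [-54.4  22.1]
plate topR [ 0.45962466 -0.12726414] [-53.8 -13.6]
blank [ 0.62123909 -0.02838299] [125.8  46.6]
blank [ 0.64012503 -0.12954791] [121.6 -56.2]
blank [ 0.56819509 -0.03651441] [72.3 50.6]
blank [ 0.58971647 -0.13767351] [ 70.7 -52.9]
[-117.  113.] 1370 [-117.  113.] 1370 [-117.  113.] 1370 [-117.  113.] 1370 [-117.  113.] 1370 [-117.  113.] 1370 [133.  55.] 46 [-117.  113.] 1370 [-117.  113.] 1370 [-117.  113.] 1370 [-117.  113.] 1370 [-117.  113.] 1370 [-117.  113.] 1370 [-117.  113.] 1370 [-117.  113.] 1370 [-117.  113.] 1370 [ 51. -93.] 59 [ 50. -96.] 61 [ 50. -88.] 55 [ 48. -89.] 65 [ 48. -92.] 65 [ 47. -94.] 68 [ 47. -97.] 65 [  47. -100.] 62 [ 47. -83.] 65 [ 47. -86.] 63 [ 46. -89.] 63 [ 45. -90.] 70 [ 44. -93.] 69 [ 44. -96.] 66 [ 43. -98.] 68 [-117.  113.] 
[... 2758 characters left out ...]
-72.  27.] 50 [-73.  26.] 76 [-74.  23.] 74 [-75.  21.] 82 [-75.  18.] 73 [-76.  16.] 77 [-76.  13.] 75 [-77.  11.] 75 [-77.   8.] 76 [-78.   5.] 75 [-78.   3.] 74 [-79.   0.] 75 [-79.  -3.] 61 [-76.  26.] 73 [-77.  24.] 78 [-77.  22.] 77 [-78.  19.] 82 [-78.  16.] 72 [-79.  14.] 75 [-79.  10.] 65 [-79.   6.] 48 [-78.  26.] 61 [-79.  24.] 69 [-79.  21.] 56 [-117.  113.] 1370 [-117.  113.] 1370 [-117.  113.] 1370 [-117.  113.] 1370 [-117.  113.] 1370 [-117.  113.] 1370 [-117.  113.] 1370 [-117.  113.] 1370 [-117.  113.] 1370 [-117.  113.] 1370 [-117.  113.] 1370 [-117.  113.] 1370 [-117.  113.] 1370 [-117.  113.] 1370 [-117.  113.] 1370 [-117.  113.] 1370 [-117.  113.] 1370 [-117.  113.] 1370
```

Jig pose: origin (0.509, −0.102), yaw 12.9°, with the lever at about 108° (1.88 rad). The plan is to shut the fingers, fly in high, and push the post with the finger's outside (tool +y). The tool turns with the lever from yaw 121° to 13°, then pushes the plate with tool +x.

Emit:
{"fn": "carry_out", "kwargs": {
  "motion": [
    {"tz": -0.3,"wz": -0.1,"gripper": 0},
    {"tz": -0.6,"wz": -0.2,"gripper": 0},
    {"tz": -0.6,"tx": 0.2,"ty": -0.23,"wz": -0.3,"gripper": 0},
    {"tz": -0.6,"tx": 0.4,"ty": -0.46,"wz": -0.4,"gripper": 0},
    {"tz": -0.6,"tx": 0.6,"ty": -0.69,"wz": -0.5,"gripper": 0}
  ]
}}

```text
$.motion[0]: bad value
```

```bash
cat >> h.py <<'E'
O=np.array([.509,-.102]);Y=12.9
def rows(*T):
    "targets (jig x mm, jig y mm, z mm, jig yaw deg) -> rows from the measured pose"
    s=ctrl.observe();p=s["tcp_pos"];Rt=R.from_euler('xyz',s["tool_rot"],degrees=True)
    print("t",round(s["clock"],2),"jig",(R.from_euler('z',-Y,degrees=True).apply(p-[*O,0])*1e3).round(1),"rot",(s["tool_rot"]-[0,0,Y]).round(1),"F",R.from_euler('z',-Y,degrees=True).apply(s["wrist_force"]).round(1),"w",round(s["width"],4),"q",s["q"].round(0))
    for x,y,z,a in T:
        w=R.from_euler('z',Y,degrees=True).apply(np.array([x,y,z])/1e3)+[*O,0]
        t=Rt.inv().apply(w-p)/.2
        r=(Rt.inv()*R.from_euler('xyz',[180,0,a+Y],degrees=True)).as_rotvec(degrees=True)/90
        print("t",t.round(3),"w",r.round(3))
def lev(phi,gap,off=20.5,r=70):
    "finger centre beside the post, lever at phi deg"
    f=np.radians(phi);g=off+gap
    return r*np.cos(f)-g*np.sin(f), r*np.sin(f)+g*np.cos(f)
E
python3 -c "
from h import *
rows((*lev(108,14),250,108))"
```

```text
t 0.1 jig [-331.7 -446.5  204.9] rot [-179.9    0.    12.1] F [ 0.3 -0.5  0.1] w 0.0942 q [56. 24.  4. 92. -2. 64. -4.]
t [ 1.883 -2.165 -0.223] w [-1.000e-03 -1.000e-03 -1.065e+00]
```

Emit:
{"fn": "carry_out", "kwargs": {
  "motion": [
    {"tx": 0,"ty": 0,"tz": -0.3,"wx": 0,"wy": 0,"wz": -0.1,"gripper": 0},
    {"tx": 0,"ty": 0,"tz": -0.6,"wx": 0,"wy": 0,"wz": -0.2,"gripper": 0},
    {"tx": 0.2,"ty": -0.23,"tz": -0.6,"wx": 0,"wy": 0,"wz": -0.3,"gripper": 0},
    {"tx": 0.4,"ty": -0.46,"tz": -0.6,"wx": 0,"wy": 0,"wz": -0.4,"gripper": 0},
    {"tx": 0.6,"ty": -0.69,"tz": -0.6,"wx": 0,"wy": 0,"wz": -0.5,"gripper": 0}
  ]
}}

```text
clock: 0.72
tcp_pos: [0.3361, -0.4338, 0.3253]
tool_rot: [-180.0, -0.0, 70.3]
wrist_force: [1.0, -0.2, 0.4]
width: 0.0479
grip_force: 0.0
```

```bash
python3 -c "
from h import *
rows((*lev(108,14),250,108))"
```

```text
t 0.72 jig [-242.6 -284.8  325.3] rot [-180.    -0.    57.4] F [ 0.9 -0.5  0.4] w 0.0479 q [52.  8. -7. 99.  1. 73. 25.]
t [ 1.942 -0.125  0.376] w [-0.    -0.    -0.562]
```

Emit:
{"fn": "carry_out", "kwargs": {
  "motion": [
    {"tx": 0.25,"ty": -0.02,"tz": 0,"wx": 0,"wy": 0,"wz": -0.11,"gripper": 0},
    {"tx": 0.5,"ty": -0.04,"tz": 0,"wx": 0,"wy": 0,"wz": -0.22,"gripper": 0},
    {"tx": 0.75,"ty": -0.06,"tz": 0,"wx": 0,"wy": 0,"wz": -0.33,"gripper": 0},
    {"tx": 0.95,"ty": -0.07,"tz": 0,"wx": 0,"wy": 0,"wz": -0.44,"gripper": 0},
    {"tx": 1.0,"ty": -0.07,"tz": 0,"wx": 0,"wy": 0,"wz": -0.55,"gripper": 0}
  ]
}}

```text
clock: 1.35
tcp_pos: [0.3916, -0.2406, 0.3256]
tool_rot: [180.0, 0.0, 120.0]
wrist_force: [-0.6, -0.8, -0.5]
width: 0.0007
grip_force: 0.0
```

```bash
python3 -c "
from h import *
rows((*lev(108,14),250,108))"
```

```text
t 1.35 jig [-145.4 -108.9  325.6] rot [180.    0.  107.1] F [-0.8 -0.6 -0.5] w 0.0007 q [ 43.  -1. -19. 108.  -0.  73.  54.]
t [0.654 0.677 0.378] w [ 0.    0.   -0.01]
```

Emit:
{"fn": "carry_out", "kwargs": {
  "motion": [
    {"tx": 0.2,"ty": 0.2,"tz": 0,"wx": 0,"wy": 0,"wz": 0,"gripper": 0},
    {"tx": 0.4,"ty": 0.4,"tz": 0.1,"wx": 0,"wy": 0,"wz": 0,"gripper": 0},
    {"tx": 0.6,"ty": 0.6,"tz": 0.25,"wx": 0,"wy": 0,"wz": -0.01,"gripper": 0},
    {"tx": 0.655,"ty": 0.675,"tz": 0.4,"wx": 0,"wy": 0,"wz": -0.01,"gripper": 0},
    {"tx": 0.655,"ty": 0.675,"tz": 0.6,"wx": 0,"wy": 0,"wz": -0.01,"gripper": 0}
  ]
}}

```text
clock: 1.98
tcp_pos: [0.4447, -0.0608, 0.2049]
tool_rot: [179.9, 0.0, 120.6]
wrist_force: [0.2, -0.2, -1.0]
width: 0.0004
grip_force: 0.0
```

```bash
python3 -c "
from h import *
rows((*lev(108,14),54,108))
p,d=ctrl.read_camera('wrist');cv2.imwrite('pics/w1.png',p)"
```

```text
t 1.98 jig [-53.5  54.5 204.9] rot [179.9   0.  107.7] F [ 0.2 -0.2 -1. ] w 0.0004 q [ 30.   5. -32. 118.   3.  58.  27.]
t [ 0.009 -0.003  0.755] w [ 0.001  0.    -0.003]
```

View pics/w1.png

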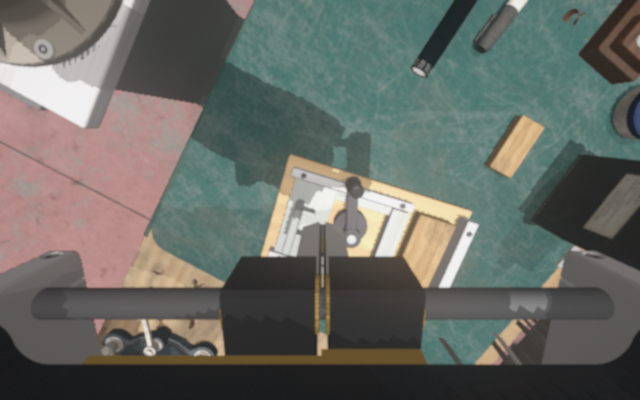

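The wrist view shows the shut fingertips at (322,240) and the post at (353,187), just on the push side, as planned. Descending now.

Emit:
{"fn": "carry_out", "kwargs": {
  "motion": [
    {"tx": 0.01,"ty": 0,"tz": 0.25,"wx": 0,"wy": 0,"wz": 0,"gripper": 0},
    {"tx": 0.01,"ty": 0,"tz": 0.5,"wx": 0,"wy": 0,"wz": 0,"gripper": 0},
    {"tx": 0.01,"ty": 0,"tz": 0.7,"wx": 0,"wy": 0,"wz": 0,"gripper": 0},
    {"tx": 0.01,"ty": 0,"tz": 0.755,"wx": 0,"wy": 0,"wz": 0,"gripper": 0},
    {"tx": 0.01,"ty": 0,"tz": 0.755,"wx": 0,"wy": 0,"wz": 0,"gripper": 0}
  ]
}}

```text
clock: 2.65
tcp_pos: [0.4432, -0.0609, 0.055]
tool_rot: [-180.0, -0.0, 120.4]
wrist_force: [0.2, -0.3, 0.8]
width: 0.0005
grip_force: 0.0
```

```bash
python3 -c "
from h import *
rows((*lev(108,5),54,108),(*lev(108,1),54,108),(*lev(104,0),54,104),(*lev(100,0),54,100),(*lev(96,0),54,96))"
```

```text
t 2.65 jig [-55.   54.8  55. ] rot [-180.    -0.   107.5] F [ 0.1 -0.3  0.8] w 0.0005 q [ 26.  18. -30. 126.  14.  39.  16.]
t [0.005 0.049 0.005] w [-0.    -0.    -0.005]
t [0.005 0.069 0.005] w [-0.    -0.    -0.005]
t [0.012 0.099 0.005] w [-0.    -0.     0.039]
t [0.017 0.124 0.005] w [-0.    -0.     0.083]
t [0.02  0.149 0.005] w [-0.    -0.     0.128]
```

Emit:
{"fn": "carry_out", "kwargs": {
  "motion": [
    {"tx": 0.005,"ty": 0.05,"tz": 0,"wx": 0,"wy": 0,"wz": 0,"gripper": 0},
    {"tx": 0.005,"ty": 0.07,"tz": 0,"wx": 0,"wy": 0,"wz": 0,"gripper": 0},
    {"tx": 0.012,"ty": 0.1,"tz": 0,"wx": 0,"wy": 0,"wz": 0.04,"gripper": 0},
    {"tx": 0.017,"ty": 0.125,"tz": 0,"wx": 0,"wy": 0,"wz": 0.085,"gripper": 0},
    {"tx": 0.02,"ty": 0.15,"tz": 0,"wx": 0,"wy": 0,"wz": 0.13,"gripper": 0}
  ]
}}

```text
clock: 3.28
tcp_pos: [0.4671, -0.0423, 0.0552]
tool_rot: [-180.0, 0.0, 108.6]
wrist_force: [-3.3, -1.3, 3.1]
width: 0.0003
grip_force: 1.8
```

```bash
python3 -c "
from h import *
rows(*[(*lev(a,0),55,a) for a in (90,84,78,72,66)])"
```

```text
t 3.27 jig [-27.5  67.6  55.2] rot [-180.     0.    95.7] F [-3.5 -0.5  3.1] w 0.0003 q [ 21.  19. -27. 124.  14.  39.   3.]
t [0.009 0.036 0.001] w [0.    0.    0.063]
t [0.014 0.074 0.001] w [0.   0.   0.13]
t [0.015 0.112 0.001] w [0.    0.    0.196]
t [0.012 0.15  0.001] w [0.    0.    0.263]
t [0.005 0.188 0.001] w [0.   0.   0.33]
```

In contact at about 3.5 N, so the post is moving. Continuing round the arc.

Emit:
{"fn": "carry_out", "kwargs": {
  "motion": [
    {"tx": 0.009,"ty": 0.036,"tz": 0,"wx": 0,"wy": 0,"wz": 0.065,"gripper": 0},
    {"tx": 0.014,"ty": 0.074,"tz": 0,"wx": 0,"wy": 0,"wz": 0.13,"gripper": 0},
    {"tx": 0.015,"ty": 0.112,"tz": 0,"wx": 0,"wy": 0,"wz": 0.196,"gripper": 0},
    {"tx": 0.012,"ty": 0.15,"tz": 0,"wx": 0,"wy": 0,"wz": 0.263,"gripper": 0},
    {"tx": 0.005,"ty": 0.188,"tz": 0,"wx": 0,"wy": 0,"wz": 0.33,"gripper": 0}
  ]
}}

```text
clock: 3.9
tcp_pos: [0.5023, -0.0285, 0.0551]
tool_rot: [-180.0, -0.0, 78.9]
wrist_force: [-3.7, 2.1, 1.7]
width: 0.0003
grip_force: 2.0
```

```bash
python3 -c "
from h import *
rows(*[(*lev(a,0),55,a) for a in (59,52,45,38,31)])"
```

```text
t 3.9 jig [ 9.9 73.2 55.1] rot [-180.   -0.   66.] F [-3.2  2.8  1.7] w 0.0003 q [ 13.  21. -20. 120.  11.  40. -26.]
t [0.006 0.045 0.001] w [-0.    -0.     0.077]
t [0.01  0.089 0.001] w [-0.    -0.     0.155]
t [0.009 0.133 0.001] w [-0.    -0.     0.233]
t [0.003 0.177 0.001] w [-0.    -0.     0.311]
t [-0.009  0.22   0.001] w [-0.    -0.     0.388]
```

Emit:
{"fn": "carry_out", "kwargs": {
  "motion": [
    {"tx": 0.006,"ty": 0.045,"tz": 0,"wx": 0,"wy": 0,"wz": 0.077,"gripper": 0},
    {"tx": 0.01,"ty": 0.089,"tz": 0,"wx": 0,"wy": 0,"wz": 0.155,"gripper": 0},
    {"tx": 0.009,"ty": 0.133,"tz": 0,"wx": 0,"wy": 0,"wz": 0.233,"gripper": 0},
    {"tx": 0.003,"ty": 0.177,"tz": 0,"wx": 0,"wy": 0,"wz": 0.311,"gripper": 0},
    {"tx": -0.009,"ty": 0.22,"tz": 0,"wx": 0,"wy": 0,"wz": 0.388,"gripper": 0}
  ]
}}

```text
clock: 4.53
tcp_pos: [0.5457, -0.038, 0.0552]
tool_rot: [-180.0, -0.1, 43.9]
wrist_force: [-0.6, 4.8, -1.2]
width: 0.0003
grip_force: 2.1
```

```bash
python3 -c "
from h import *
rows(*[(*lev(a,0),55,a) for a in (25,19,14,9,6)])"
```

```text
t 4.53 jig [50.  54.2 55.2] rot [-1.8e+02 -1.0e-01  3.1e+01] F [ 0.5  4.8 -1.2] w 0.0003 q [  7.  24. -12. 115.   7.  42. -55.]
t [0.005 0.038 0.001] w [-0.    -0.001  0.067]
t [0.01  0.076 0.001] w [-0.    -0.001  0.134]
t [0.011 0.108 0.001] w [-0.    -0.001  0.189]
t [0.009 0.139 0.001] w [-0.    -0.001  0.245]
t [0.006 0.158 0.001] w [-0.    -0.001  0.278]
```

Emit:
{"fn": "carry_out", "kwargs": {
  "motion": [
    {"tx": 0.005,"ty": 0.038,"tz": 0,"wx": 0,"wy": 0,"wz": 0.067,"gripper": 0},
    {"tx": 0.01,"ty": 0.076,"tz": 0,"wx": 0,"wy": 0,"wz": 0.134,"gripper": 0},
    {"tx": 0.011,"ty": 0.108,"tz": 0,"wx": 0,"wy": 0,"wz": 0.189,"gripper": 0},
    {"tx": 0.009,"ty": 0.139,"tz": 0,"wx": 0,"wy": 0,"wz": 0.245,"gripper": 0},
    {"tx": 0.006,"ty": 0.158,"tz": 0,"wx": 0,"wy": 0,"wz": 0.278,"gripper": 0}
  ]
}}

```text
clock: 5.15
tcp_pos: [0.5689, -0.06, 0.0554]
tool_rot: [-180.0, -0.1, 19.0]
wrist_force: [2.0, 5.1, -1.0]
width: 0.0003
grip_force: 2.0
```

```bash
python3 - <<'E'
from h import *
rows(*[(*lev(a,0),55,a) for a in (3,0)])
p,d=ctrl.read_camera('wrist');cv2.imwrite('pics/w2.png',p);np.save('w2.npy',d)
p,d=ctrl.read_camera('top');cv2.imwrite('pics/t2.png',p)
a=p[148:264,305:405];cv2.imwrite("pics/c3.png",cv2.resize(a,None,fx=5,fy=5,interpolation=cv2.INTER_CUBIC))
E
```

```text
t 5.15 jig [67.8 27.6 55.4] rot [-1.8e+02 -1.0e-01  6.1e+00] F [ 3.1  4.6 -1. ] w 0.0003 q [  4.  25.  -5. 112.   3.  43. -74.]
t [0.003 0.018 0.002] w [-0.    -0.001  0.035]
t [0.007 0.036 0.002] w [-0.    -0.001  0.068]
```

View pics/c3.png

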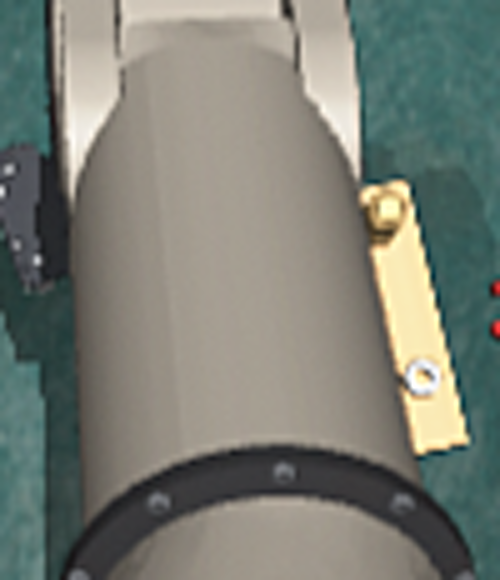

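The arm hides the jig from the top camera. I'll go to about 2°, back off, lift, and check from the wrist camera.

Emit:
{"fn": "carry_out", "kwargs": {
  "motion": [
    {"tx": 0.003,"ty": 0.013,"tz": 0,"wx": 0,"wy": 0,"wz": 0.025,"gripper": 0},
    {"tx": 0.005,"ty": 0.025,"tz": 0,"wx": 0,"wy": 0,"wz": 0.05,"gripper": 0},
    {"tx": 0.005,"ty": -0.03,"tz": 0,"wx": 0,"wy": 0,"wz": 0.05,"gripper": 0},
    {"tx": 0.005,"ty": -0.05,"tz": -0.25,"wx": 0,"wy": 0,"wz": 0.07,"gripper": 0},
    {"tx": 0,"ty": -0.05,"tz": -0.5,"wx": 0,"wy": 0,"wz": 0.07,"gripper": 0}
  ]
}}

```text
clock: 5.88
tcp_pos: [0.5633, -0.0511, 0.1552]
tool_rot: [-180.0, 0.1, 12.8]
wrist_force: [1.0, -0.8, 0.2]
width: 0.0005
grip_force: 0.0
```

Emit:
{"fn": "carry_out", "kwargs": {
  "motion": [
    {"tx": -0.25,"ty": 0,"tz": -0.2,"wx": 0,"wy": 0,"wz": 0,"gripper": 0},
    {"tx": -0.45,"ty": 0.1,"tz": -0.3,"wx": 0,"wy": 0,"wz": 0,"gripper": 0},
    {"tx": -0.5,"ty": 0.2,"tz": -0.3,"wx": 0,"wy": 0,"wz": 0,"gripper": 0},
    {"tx": -0.5,"ty": 0.2,"tz": -0.3,"wx": 0,"wy": 0,"wz": 0,"gripper": 0}
  ]
}}

```text
clock: 6.38
tcp_pos: [0.4749, -0.1141, 0.2147]
tool_rot: [180.0, -0.0, 12.6]
wrist_force: [-0.0, 1.3, 0.1]
width: 0.0002
grip_force: 0.0
```

```bash
python3 - <<'E'
from h import *
rows()
c=ctrl.calibration('wrist')
p,d=ctrl.read_camera('wrist');cv2.imwrite('pics/w3.png',p);np.save('w3.npy',d);import pickle;pickle.dump(c,open('w3.pkl','wb'))
E
```

```text
t 6.38 jig [-35.9  -4.1 214.7] rot [180.   -0.   -0.3] F [0.3 1.3 0.1] w 0.0002 q [  8.   6.  -2. 115.   0.  59. -72.]
```

View pics/w3.png

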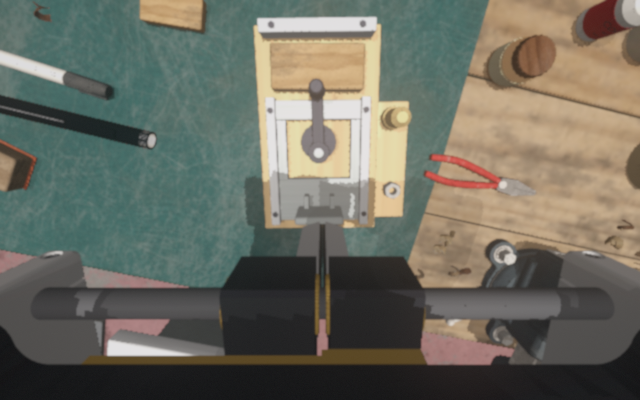

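The wrist view shows the lever almost straight at the fence: post top (316,86), spindle (319,153). I'll enlarge it to measure.

```bash
python3 - <<'E'
from h import *
a=cv2.imread("pics/w3.png")[10:230,245:410];cv2.imwrite("pics/c4.png",cv2.resize(a[:150,:155],None,fx=4,fy=4,interpolation=cv2.INTER_CUBIC))
E
```

```text
(no output)
```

View pics/c4.png

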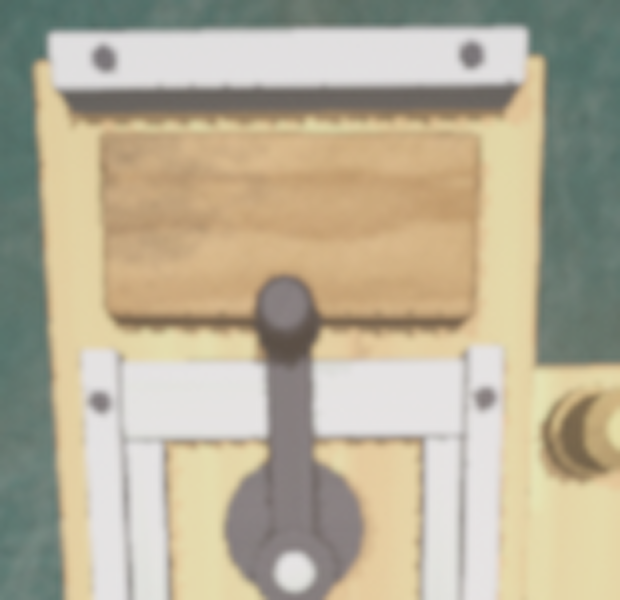

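```bash
python3 - <<'E'
from h import *
import pickle;c=pickle.load(open('w3.pkl','rb'));d=np.load('w3.npy')
W=lambda a,b,z:world(c,d,245+(a+.5)/4-.5,10+(b+.5)/4-.5,z)[:2]
Z=lambda a,b:world(c,d,245+a/4,10+b/4)[2].round(4)
print("z spindle,post,screw,fence",Z(294,572),Z(284,303),Z(100,401),Z(250,60))
ang=lambda l,r:np.degrees(np.arctan2(*(W(*l)-W(*r))[::-1]))-90
for l,r in[((105,59,.038),(472,54,.038)),((55,90,.038),(523,83,.038)),((48,35,.038),(527,28,.038)),((100,401,.028),(485,397,.028))]:
    print("yaw",ang(l,r),"len",np.linalg.norm(W(*l)-W(*r)),"mid",(W(*l)+W(*r))/2)
S=W(294,572,Z(294,572));P=W(284,303,.084);v=P-S
m1=(W(105,59,.038)+W(472,54,.038))/2;m2=(W(100,401,.028)+W(485,397,.028))/2;v2=m1-S
print("S",S,"P",P,"lever yaw",np.degrees(np.arctan2(v[1],v[0])),np.linalg.norm(v),"jig axis by fence mid",np.degrees(np.arctan2(v2[1],v2[0])),np.linalg.norm(v2),"rail",m2)
E
```

```text
z spindle,post,screw,fence 0.0407 0.0839 0.0309 0.0395
yaw 13.389888797501996 len 0.10021678651089837 mid [ 0.64793704 -0.06906538]
yaw 13.462625116995994 len 0.12850238340063835 mid [ 0.64073456 -0.07077666]
yaw 13.437542468148749 len 0.13020936177492207 mid [ 0.65383673 -0.06746708]
yaw 13.257337057302209 len 0.11527421224827485 mid [ 0.5611407  -0.08926373]
S [ 0.51219948 -0.10076658] P [ 0.58032392 -0.08367399] lever yaw 14.084897110978511 0.07023600232325233 jig axis by fence mid 13.14567494753901 0.13939028443823137 rail [ 0.5611407  -0.08926373]
```

The jig yaw is about 13.3° and the lever about 14.1°, so the lever is within 1° of pointing at the fence. That is good enough. Now moving behind the plate.

```bash
sed -i 's/^O=.*/O=np.array([.5115,-.101]);Y=13.3/' h.py; python3 -c "
from h import *
rows((-100,0,215,0),(-100,0,53,0))"
```

```text
t 6.42 jig [-37.9  -3.2 214.5] rot [180.    0.   -0.6] F [0.8 0.3 0.4] w 0.0007 q [  8.   6.  -2. 115.   0.  59. -72.]
t [-0.311 -0.013 -0.003] w [ 0.     0.    -0.006]
t [-0.31  -0.013  0.807] w [ 0.     0.    -0.006]
```

Emit:
{"fn": "carry_out", "kwargs": {
  "motion": [
    {"tx": -0.2,"ty": -0.01,"tz": 0,"wx": 0,"wy": 0,"wz": -0.006,"gripper": 0},
    {"tx": -0.31,"ty": -0.013,"tz": 0,"wx": 0,"wy": 0,"wz": -0.006,"gripper": 0},
    {"tx": -0.31,"ty": -0.013,"tz": 0.25,"wx": 0,"wy": 0,"wz": -0.006,"gripper": 0},
    {"tx": -0.31,"ty": -0.013,"tz": 0.45,"wx": 0,"wy": 0,"wz": -0.006,"gripper": 0},
    {"tx": -0.31,"ty": -0.013,"tz": 0.55,"wx": 0,"wy": 0,"wz": -0.006,"gripper": 0}
  ]
}}

```text
clock: 7.05
tcp_pos: [0.414, -0.1232, 0.1026]
tool_rot: [-179.9, 0.1, 13.4]
wrist_force: [0.3, -0.1, -0.2]
width: 0.0007
grip_force: 0.0
```

```bash
python3 -c "
from h import *
rows((-100,0,53,0))"
```

```text
t 7.05 jig [-100.     0.8  102.6] rot [-1.799e+02  1.000e-01  1.000e-01] F [ 0.3 -0.2 -0.2] w 0.0007 q [  9.  10.  -1. 128.   0.  43. -69.]
t [0.    0.004 0.248] w [-0.001  0.001  0.001]
```

Emit:
{"fn": "carry_out", "kwargs": {
  "motion": [
    {"tx": 0,"ty": 0.004,"tz": 0.15,"wx": 0,"wy": 0,"wz": 0,"gripper": 0},
    {"tx": 0,"ty": 0.004,"tz": 0.25,"wx": 0,"wy": 0,"wz": 0,"gripper": 0},
    {"tx": 0,"ty": 0.004,"tz": 0.25,"wx": 0,"wy": 0,"wz": 0,"gripper": 0},
    {"tx": 0.04,"ty": 0.004,"tz": 0.25,"wx": 0,"wy": 0,"wz": 0,"gripper": 0},
    {"tx": 0.07,"ty": 0.004,"tz": 0.25,"wx": 0,"wy": 0,"wz": 0,"gripper": 0}
  ]
}}

```text
clock: 7.68
tcp_pos: [0.4295, -0.1214, 0.0553]
tool_rot: [180.0, -0.0, 13.3]
wrist_force: [-3.6, -0.5, 3.2]
width: 0.0002
grip_force: 1.7
```

```bash
python3 -c "
from h import *
rows((-70,0,53,0))"
```

```text
t 7.67 jig [-84.5  -1.   55.3] rot [180.  -0.   0.] F [-3.6  0.3  3.2] w 0.0002 q [  9.  16.  -1. 128.   1.  36. -70.]
t [ 0.073 -0.005  0.011] w [ 0. -0.  0.]
```

Contact made at 3.6 N. Pushing forward 13 mm.

Emit:
{"fn": "carry_out", "kwargs": {
  "motion": [
    {"tx": 0.015,"ty": 0,"tz": 0,"wx": 0,"wy": 0,"wz": 0,"gripper": 0},
    {"tx": 0.03,"ty": 0,"tz": 0,"wx": 0,"wy": 0,"wz": 0,"gripper": 0},
    {"tx": 0.045,"ty": 0,"tz": 0,"wx": 0,"wy": 0,"wz": 0,"gripper": 0},
    {"tx": 0.06,"ty": 0,"tz": 0,"wx": 0,"wy": 0,"wz": 0,"gripper": 0},
    {"tx": 0.065,"ty": 0,"tz": 0,"wx": 0,"wy": 0,"wz": 0,"gripper": 0}
  ]
}}

```text
clock: 8.3
tcp_pos: [0.4415, -0.1185, 0.0545]
tool_rot: [-180.0, -0.0, 13.3]
wrist_force: [-3.4, -1.0, 2.0]
width: 0.0007
grip_force: 1.7
```

Emit:
{"fn": "carry_out", "kwargs": {
  "motion": [
    {"tx": 0.005,"ty": 0,"tz": 0,"wx": 0,"wy": 0,"wz": 0,"gripper": 0},
    {"tx": 0.01,"ty": 0,"tz": 0,"wx": 0,"wy": 0,"wz": 0,"gripper": 0},
    {"tx": 0.015,"ty": 0,"tz": 0,"wx": 0,"wy": 0,"wz": 0,"gripper": 0}
  ]
}}

```text
clock: 8.68
tcp_pos: [0.4442, -0.1179, 0.0545]
tool_rot: [-180.0, 0.0, 13.3]
wrist_force: [-2.5, -0.9, 2.1]
width: 0.0005
grip_force: 1.7
```

Emit:
{"fn": "carry_out", "kwargs": {
  "motion": [
    {"tx": 0.005,"ty": 0,"tz": 0,"wx": 0,"wy": 0,"wz": 0,"gripper": 0},
    {"tx": 0.01,"ty": 0,"tz": 0,"wx": 0,"wy": 0,"wz": 0,"gripper": 0},
    {"tx": 0.015,"ty": 0,"tz": 0,"wx": 0,"wy": 0,"wz": 0,"gripper": 0}
  ]
}}

```text
clock: 9.05
tcp_pos: [0.4453, -0.1176, 0.0542]
tool_rot: [-180.0, 0.2, 13.3]
wrist_force: [-14.8, -5.1, 12.1]
width: 0.0005
grip_force: 8.2
```

Emit:
{"fn": "carry_out", "kwargs": {
  "motion": [
    {"tx": 0.005,"ty": 0,"tz": 0,"wx": 0,"wy": 0,"wz": 0,"gripper": 0},
    {"tx": 0.01,"ty": 0,"tz": 0,"wx": 0,"wy": 0,"wz": 0,"gripper": 0}
  ]
}}

```text
clock: 9.3
tcp_pos: [0.4453, -0.1175, 0.054]
tool_rot: [-179.9, 0.4, 13.3]
wrist_force: [-25.9, -6.8, 21.1]
width: 0.0004
grip_force: 13.3
```

The slide stopped firmly at 26 N. Backing off, lifting and checking.

Emit:
{"fn": "carry_out", "kwargs": {
  "motion": [
    {"tx": -0.06,"ty": 0,"tz": 0,"wx": 0,"wy": 0,"wz": 0,"gripper": 0},
    {"tx": -0.1,"ty": 0,"tz": 0,"wx": 0,"wy": 0,"wz": 0,"gripper": 0},
    {"tx": -0.1,"ty": 0,"tz": -0.3,"wx": 0,"wy": 0,"wz": 0,"gripper": 0},
    {"tx": -0.1,"ty": 0,"tz": -0.6,"wx": 0,"wy": 0,"wz": 0,"gripper": 0},
    {"tx": -0.1,"ty": 0,"tz": -0.8,"wx": 0,"wy": 0,"wz": 0,"gripper": 0}
  ]
}}

```text
clock: 9.93
tcp_pos: [0.4303, -0.1213, 0.2174]
tool_rot: [179.9, -0.2, 13.3]
wrist_force: [0.8, 0.2, -0.0]
width: 0.0003
grip_force: 0.0
```

Emit:
{"fn": "carry_out", "kwargs": {
  "motion": [
    {"tx": 0.2,"ty": 0,"tz": 0,"wx": 0,"wy": 0,"wz": 0,"gripper": 0},
    {"tx": 0.3,"ty": 0,"tz": 0,"wx": 0,"wy": 0,"wz": 0,"gripper": 0},
    {"tx": 0.3,"ty": 0,"tz": 0,"wx": 0,"wy": 0,"wz": 0,"gripper": 0}
  ]
}}

```text
clock: 10.3
tcp_pos: [0.4883, -0.107, 0.2137]
tool_rot: [-180.0, 0.1, 13.4]
wrist_force: [-0.2, -0.2, -0.4]
width: 0.0007
grip_force: 0.0
```

```bash
python3 - <<'E'
from h import *
rows()
c=ctrl.calibration('wrist')
p,d=ctrl.read_camera('wrist');cv2.imwrite('pics/w5.png',p);np.save('w5.npy',d);import pickle;pickle.dump(c,open('w5.pkl','wb'))
a=p[10:160,245:400];cv2.imwrite("pics/c5.png",cv2.resize(a,None,fx=4,fy=4,interpolation=cv2.INTER_CUBIC))
E
```

```text
t 10.3 jig [-23.9  -0.5 213.7] rot [-1.8e+02  1.0e-01  1.0e-01] F [-0.3 -0.1 -0.4] w 0.0007 q [  7.   8.  -2. 113.   0.  59. -72.]
```

View pics/c5.png

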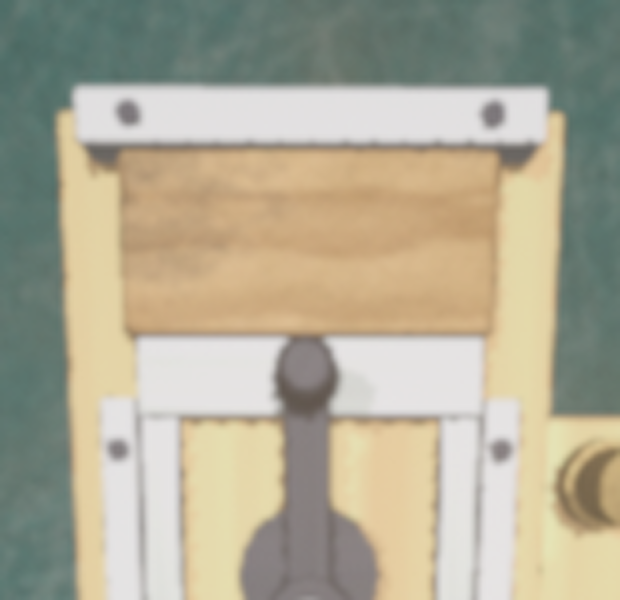

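The block lies flat against the fence with the slide's front hard against it. Last check of the lever angle.

```bash
python3 - <<'E'
from h import *
import pickle;c=pickle.load(open('w5.pkl','rb'));d=np.load('w5.npy')
W=lambda a,b,z:world(c,d,245+(a+.5)/4-.5,10+(b+.5)/4-.5,z)[:2]
ang=lambda v:np.degrees(np.arctan2(v[1],v[0]))
for l,r in[((128,112,.038),(493,114,.038)),((117,449,.028),(501,450,.028)),((73,88,.038),(548,89,.038)),((121,152,.033),(498,152,.033))]:print("yaw",ang(W(*l)-W(*r))-90)
P=W(305,364,.084);B=W(308,480,.038);C=W(309,567,.036)
print("lever",ang(P-W(310,600,.041)),ang(P-C),"P",P)
s1=(W(128,112,.038)+W(493,114,.038))/2;s2=(W(117,449,.028)+W(501,450,.028))/2
print("axis",ang(s1-s2)); n=np.array([-np.sin(np.radians(13.3)),np.cos(np.radians(13.3))]);print("post lateral mm vs axis",(P-s2)@n*1e3,(s1-s2)@n*1e3)
E
```

```text
yaw 13.12310553112954
yaw 13.279565820505596
yaw 13.29802427339645
yaw 13.40985587403938
lever 14.525043799273755 14.392379002380954 P [ 0.5802474  -0.08363781]
axis 13.139731199758435
post lateral mm vs axis 0.951767082574812 -0.2501687806982441
```

```bash
python3 -c "
from h import *
print(ctrl.finish_job())"
```

```text
the job is handed in; nothing more can be done
None
```

The job is handed in: the cam lever measured about 1° from pointing straight at the fence, the slide is fully home, the block lies flat against the fence, and the arm finished clear of everything after about 10 s.

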